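# Set the resin warmer four clicks up and start it

### The arm

A 7-joint arm with a two-finger parallel gripper is mounted at the origin on the work surface. World frame = base frame: x ahead of the robot, y to its left, z up, the work surface at z = 0. Lengths are in m, angles in rad, forces in N, time in s.
With the tool pointing down it reaches from about 0.425 to 0.875 m from the base axis. Payload 4.7 kg.
Tool frame: the origin (TCP) lies on the centre line of the jaws, within the pads' length; the fingertips stand 19 mm ahead of it and the grasp point (between the pads) is the TCP; x points along the fingers, z is the direction in which the jaws open and shut, and the axes are right-handed (so a half turn about x gives the same grasp; the last joint's range is limited). The gripper opens to 87 mm and grips with 3 to 60 N. Pads are 19 mm wide; open, the fingers measure 117 mm over their backs; the gripper's body (75 mm by 190 mm) begins 51 mm behind the grasp point.
Start: joints at [-1.161, 0.321, -0.07, 1.45, 0.023, 1.371, -0.057], TCP at [0.251, 0.6, 0.242] pointing down, gripper open.
Joint ranges: [-2.86, 2.86], [-0.3, 2.09], [-1.38, 1.24], [0.06, 2.45], [-1.56, 4.7], [0.09, 2.05], [-2.69, 2.69]. Speed limits (rad/s): [2.57, 2.57, 3.14, 3.14, 3.14, 3.14, 3.14].

### API

Orientations are given as a rotation vector (axis times angle).
In Python, from bench import get_state, get_image, camera_info, close_job gives the robot as it stands.
- The arm moves only by the tool jog_arm, never from a script. Its argument "targets" is a list of rows, each a list of 7 numbers: the turn, a rotation vector about the tool's x, y, z in degrees, then the shift along the tool's x, y, z in cm, then the finger opening in cm, from 0 to 8.7. In form: [[wx, wy, wz, tx, ty, tz, jaw], ...]. A call has 1 to 10 rows; each row shifts and turns the commanded pose from where the row before left it, along the tool's axes as they then stand; what a row does not reach is not made up. A row lasts 1/8 s, in which the tool goes at most 62.5 mm and 10.7 degrees, less where a joint would pass 70% of its speed; a pose out of reach is approached as far as the arm can. A call is refused whole if a number of a shift passes 6.25 or a number of a turn 10.7, either way. A call with a gripper value outside its range is refused whole. The fingers move at their own pace and stop on an object; "squeeze" is the grip in N (left out, the last holds). Time passes only in rows, so rows that do not move let the fingers close. It gives the time, the measured TCP pose, the force and the opening at its end, in the units of the state.
- get_state(): the state, without advancing time (a new reading comes with each control period).
- get_image(name): name is "scene" or "top"; returns (picture, depth): 400x640x3 uint8, red, green, blue; 400x640 float32, m along the optical axis (not along the pixel's ray), 0 where there is no reading.
- camera_info(name): a dict with "intrinsics" (3x3 intrinsics, pixels), "world_from_camera" (4x4, takes a point from camera to world coordinates). Camera axes: x right, y up, looking along -z (the intrinsics and any distortion apply to the point x, -y, -z); pixel columns grow to the right and rows downward; lengths in m; the calibration is good to about 2 mm. A picture is of the moment at which its call begins. camera_info takes no time and is no camera call.
- close_job(): hands the job in, once; it reports no verdict.
The state is a dict: "time": time; "joint_positions": joint angles; "qd": joint speeds; "joint_torque": joint torques, N m; "position": TCP position; "tool_rot": TCP orientation; "ft_force": force on the tool from outside, world axes, zero at the start; "torque": the same for the moment, N m; "grip_width": opening from 0.0 (shut) to 1.0 (fully open).
Only numpy, scipy, OpenCV 4.12 (cv2) and the standard library are available. Lean on these libraries where they do the work, as an engineer would, in place of code of your own. Each camera call takes 0.05 s, during which the arm holds its last target.

### The job

On the resin warmer with the blue stripe, push the dial round clockwise with a fingertip from off, exactly four clicks and never past the fourth, then press that warmer's green start button all the way down with a fingertip and let it come up again. Push the dial gently by a fin, without pinching it. Leave the other warmer, the jugs, cup and jars untouched where they are.

Things in the scene. Friction and masses are not known exactly. Their poses are not given: they have to be found in the camera images.
- warmer_blue: The resin warmer: low grey box, 140 mm (own x) by 220 mm (own y) and 45 mm tall, fixed to the bench, with a blue stripe round its sides and across its top; origin at the centre of its underside, its z up. On top are a dial centred at own (0, +40) mm and a green push button at own (0, -80) mm. Nine marks surround the dial: a grey dot (off) and eight white lines 30 degrees apart.
- dial_blue (a joint): Turn of the blue-striped warmer's dial in rad: 0 = off, where it starts (first notch, with a stop behind it), growing clockwise seen from above. A notch every 0.5236 rad (30 degrees), eight after off. Pushed 38 mm from the axis it takes 3 to 6 N to leave a notch; 60 to 75 percent of the way to the next it snaps forward by itself, ahead of the finger, and stays within 0.02 rad of the notch.
- dial_blue_center (a point): Point on the vertical axis of the blue-striped warmer's dial, 67 mm above the bench (22 mm above the box's top). The dial: grey disc of 100 mm diameter, its top 57 mm above the bench, with three upright radial fins (two black, one white) 120 degrees apart, each 12 mm thick, reaching from 15 to 49 mm from the axis and up to 78 mm above the bench, and a hub of 28 mm diameter, up to 80 mm. A fingertip goes down between two fins and pushes a fin sideways.
- dial_blue_pointer (a point): Point on the pointer fin (the white fin, with a red line along its top), 38 mm from the dial's axis, 67 mm above the bench; turns with the dial. Seen from the axis, at off it lies 120 degrees counter-clockwise of the warmer's own +x.
- start_blue (a joint): Travel of the blue-striped warmer's green start button in m: 0 = up, 0.006 = fully down; a spring pushes it back up, 4 N at the bottom.
- start_blue_top (a point): Centre of the top face of that start button, 30 mm in diameter, pressed straight down.
- warmer_amber: The hardener warmer, not to be touched: low grey box, 140 mm (own x) by 220 mm (own y) and 45 mm tall, fixed to the bench, with an orange stripe round its sides and across its top; origin at the centre of its underside, its z up. On top are a dial centred at own (0, +40) mm and a green push button at own (0, -80) mm. Its dial and button are the same as on the other warmer.
- dial_amber (a joint): Turn of the orange-striped warmer's dial in rad, as for the other dial. To be left alone.
- start_amber (a joint): Travel of the orange-striped warmer's start button in m, 0 = up. To be left alone.
- jug_blue: Bystander: white plastic jug with blue cap and label, 105 x 145 mm, 204 mm tall; loose; origin at the centre of its underside. To be left where it is.
- jug_amber: Bystander: white plastic jug with orange cap and label, 105 x 145 mm, 204 mm tall; loose; origin at the centre of its underside. To be left where it is.
- cup: Bystander: single empty paper cup, 76 mm across, 85 mm tall; loose; origin at the centre of its underside. To be left where it is.
- jar_purple: Bystander: purple pigment jar, white lid, 41 mm across, 47 mm tall; loose; origin at the centre of its underside. To be left where it is.
- jar_teal: Bystander: teal pigment jar, white lid, 41 mm across, 47 mm tall; loose; origin at the centre of its underside. To be left where it is.
- jar_black: Bystander: black pigment jar, white lid, 41 mm across, 47 mm tall; loose; origin at the centre of its underside. To be left where it is.

How it is judged:
By the outcome, as a careful person would: the job done as asked, in the order asked, and still so for the second after the job is handed in, with the robot touching nothing.
It also fails if it takes over 54 s, if anything falls off the work surface, if the arm or the gripper's body presses on something with over 40 N, if the wrist force passes 120 N, or if a joint passes its speed limit or range.

## Working session

There is one attempt and no reset: what is moved stays moved. The work goes in short steps, Python scripts to look and compute and a tool call to move; the robot and the scene stay as the last step left them, time stands still between calls to the robot, and variables do not carry over. Pictures are saved under pics/ and viewed, and the job is handed in when it is done.

Besides the shell and the picture viewer there is one more tool, called after "Emit:" in YAML: its name, and indented under it one key for each argument. jog_arm: Moves the arm, as the interface text tells. Its arguments: {"type":"object","properties":{"targets":{"type":"array"},"squeeze":{"type":"number"}},"required":["targets"]}

```bash
mkdir -p pics; ls; python3 - <<'E'
from bench import *
import cv2, numpy as np
print(get_state())
for n in ("scene","top"):
    im,d=get_image(n); np.savez(f"{n}0.npz",im=im,d=d)
    cv2.imwrite(f"pics/{n}0.png",im[:,:,::-1])
    print(n,camera_info(n))
E
```

```text
pics
{'time': 0.0, 'joint_positions': array([-1.1608747 ,  0.32177793, -0.07009085,  1.45169124,  0.02257539,
        1.37078834, -0.05687624]), 'qd': array([-1.13221358e-03, -7.11431709e-04,  5.06298743e-04, -2.50347696e-05,
       -1.04478689e-03,  5.89554940e-04,  1.48241581e-03]), 'joint_torque': array([-1.54372037e-04, -4.91298366e+01, -4.03978424e-01, -3.12513828e+01,
       -6.37538591e-02,  4.41254396e-02,  1.89172297e-04]), 'position': array([0.25044983, 0.59924557, 0.24048263]), 'tool_rot': array([-0.91403183,  1.37238772,  0.9122175 ]), 'ft_force': array([ 0.79830577, -0.16239972,  0.34803761]), 'torque': array([-0.02707217,  0.03135553, -0.01743652]), 'grip_width': 0.9971883454367536}
scene {'intrinsics': array([[485.17785888,   0.        , 318.92649492],
       [  0.        , 485.17785888, 201.12135424],
       [  0.        ,   0.        ,   1.        ]]), 'world_from_camera': array([[ 0.59171259, -0.49500429,  0.63627586,  1.45925941],
       [ 0.80608293,  0.37340812, -0.45912601, -0.70069208],
       [-0.01032123,  0.78456175,  0.61996479,  0.99146696],
       [ 0.        ,  0.        ,  0.        ,  1.        ]])}
top {'intrinsics': array([[449.63654184,   0.        , 319.36944749],
       [  0.        , 449.63654184, 206.38225596],
       [  0.        ,   0.        ,   1.        ]]), 'world_from_camera': array([[-0.0104356 ,  0.98091465, -0.19415858,  0.25560708],
       [-0.99989954, -0.00837394,  0.01143617,  0.01254369],
       [ 0.00959203,  0.19425842,  0.98090349,  1.36733824],
       [ 0.        ,  0.        ,  0.        ,  1.        ]])}
```

View pics/scene0.png

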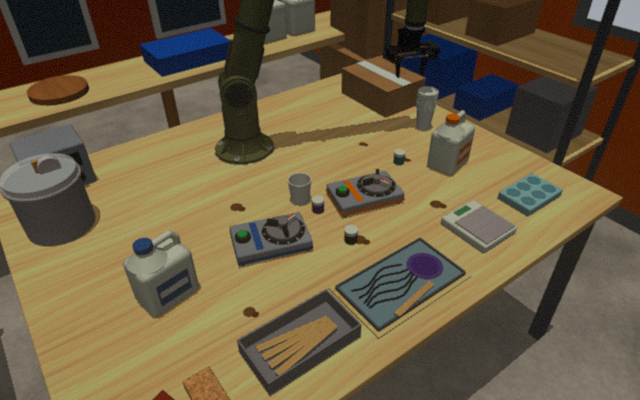

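View pics/top0.png

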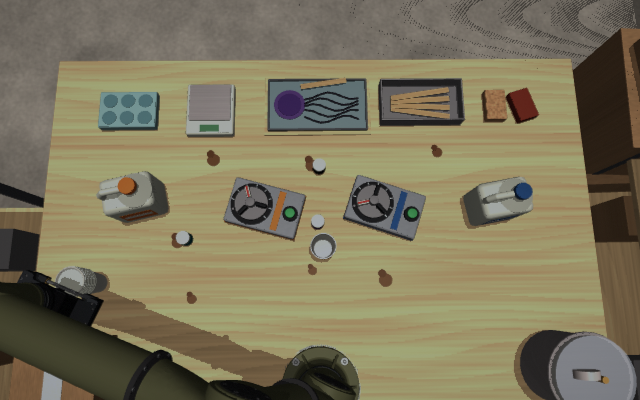

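The blue warmer is at about (385,207) in the top view, with its dial near (374,200) and button near (411,214). In the scene view it is near (271,237). I'll zoom in and measure it.

```bash
cat > h.py <<'E'
from bench import *
import cv2, numpy as np
def ray(n,u,v):
    c=camera_info(n);K=c["intrinsics"];T=c["world_from_camera"]
    d=np.array([(u-K[0,2])/K[0,0],-(v-K[1,2])/K[1,1],-1.]);return T[:3,3],T[:3,:3]@d
def onz(n,u,v,z):
    o,d=ray(n,u,v);return o+d*(z-o[2])/d[2]
def pt(n,u,v,dep):
    o,d=ray(n,u,v);return o+d*dep
def proj(n,p):
    c=camera_info(n);K=c["intrinsics"];T=c["world_from_camera"]
    q=T[:3,:3].T@(np.array(p)-T[:3,3]);return K[0,2]+K[0,0]*q[0]/-q[2],K[1,2]+K[1,1]*-q[1]/-q[2]
E
python3 - <<'E'
from h import *
for n,(x0,x1,y0,y1) in {"top":(335,435,165,250),"scene":(220,325,200,270)}.items():
    z=np.load(f"{n}0.npz");im,d=z["im"],z["d"]
    cv2.imwrite(f"pics/{n}0z.png",cv2.resize(im[y0:y1,x0:x1,::-1],None,fx=7,fy=7,interpolation=cv2.INTER_CUBIC))
    hsv=cv2.cvtColor(im,cv2.COLOR_RGB2HSV)
    for nm,lo,hi in (("green",(45,100,40),(80,255,255)),("blue",(100,100,30),(125,255,255)),("amberstripe",(8,200,100),(16,255,255))):
        m=cv2.inRange(hsv,lo,hi);k,l,s,c=cv2.connectedComponentsWithStats(m)
        for i in range(1,k):
            if s[i,4]>25:
                u,v=c[i];dep=np.median(d[l==i]);print(n,nm,s[i],c[i].round(1),dep,pt(n,u,v,dep).round(4))
    m=np.zeros(d.shape)
z=np.load("top0.npz");d=z["d"]
vv,uu=np.mgrid[0:400,0:640]
o,_=ray("top",0,0)
P=np.array([[pt("top",u,v,d[v,u]) for u in range(335,435)] for v in range(165,250)])
m=((P[...,2]>.035)&(P[...,2]<.052)).astype(np.uint8)
m2=((P[...,2]>.03)).astype(np.uint8)
k,l,s,c=cv2.connectedComponentsWithStats(m2);i=1+np.argmax(s[1:,4])
cs,_=cv2.findContours((l==i).astype(np.uint8),cv2.RETR_EXTERNAL,cv2.CHAIN_APPROX_NONE)
r=cv2.minAreaRect(cs[0]);print(r)
b=cv2.boxPoints(r)+[335,165];W=np.array([onz("top",*q,.045) for q in b]);print(W.round(4),W.mean(0))
print(np.linalg.norm(np.diff(W,axis=0),axis=1))
g=P[l==i][:,2];print(np.histogram(g,bins=np.arange(.03,.09,.003)))
E
```

```text
top green [200 125  18   5  73] [208. 127.] 1.4087465 [0.7766 0.3431 0.0304]
top green [284 208  11  10  85] [289.2 212.4] 1.3217202 [0.4959 0.0862 0.0666]
top green [407 208  11  10  87] [411.9 212.6] 1.3264347 [ 0.4923 -0.2755  0.0653]
top blue [514 183  18  16 230] [522.7 190.7] 1.2008832 [ 0.5241 -0.5445  0.2027]
top blue [391 191  16  39 253] [398.5 210.1] 1.3481452 [ 0.504  -0.24    0.0451]
scene green [338 186   9   7  55] [342.1 189. ] 1.5428087 [0.5022 0.0816 0.0645]
scene green [455 206  15   9  51] [461.9 210.2] 1.508685 [0.7763 0.3398 0.0295]
scene green [237 230  11   9  73] [242.  233.9] 1.3805952 [ 0.4975 -0.278   0.0647]
scene blue [ 140   28   90   48 2728] [185.3  50.8] 2.4683676 [-0.8923  0.17    0.0683]
scene blue [ 420   34   99   86 4112] [465.8  79.9] 2.5221972 [-0.0057  1.3079 -0.0858]
scene blue [403  51  19   6  39] [412.8  54.3] 2.6142766 [-0.2964  1.203  -0.0137]
scene blue [400  58  22  15 220] [411.7  64. ] 2.65272 [-0.2994  1.2062 -0.0702]
scene blue [249 223  14  27 169] [255.7 235.8] 1.4045819 [ 0.5069 -0.2409  0.0438]
scene blue [133 238  19  14 180] [141.6 244.4] 1.1501282 [ 0.5296 -0.5497  0.2023]
scene amberstripe [447 114  13   7  69] [452.8 116.9] 1.6220732 [0.5526 0.5098 0.2021]
scene amberstripe [345 181  17  20 107] [353.  190.5] 1.5698944 [0.5086 0.1217 0.044 ]Traceback (most recent call last):
  File "<stdin>", line 15, in <module>
  File "h.py", line 9, in pt
    o,d=ray(n,u,v);return o+d*dep
        ~~~^^^^^^^
  File "h.py", line 4, in ray
    c=camera_info(n);K=c["intrinsics"];T=c["world_from_camera"]
ValueError: time passes only in moves, steps and waits
```

```bash
sleep 0
python3 - <<'E'
import re
s=open('h.py').read()
s=s.replace('c=camera_info(n);','c=CI[n];').replace("def ray","CI={n:camera_info(n) for n in ('top','scene')}\ndef ray",1)
open('h.py','w').write(s)
E
python3 - <<'E'
from h import *
z=np.load("top0.npz");d=z["d"]
P=np.array([[pt("top",u,v,d[v,u]) for u in range(335,435)] for v in range(165,250)])
m2=((P[...,2]>.03)).astype(np.uint8)
k,l,s,c=cv2.connectedComponentsWithStats(m2);i=1+np.argmax(s[1:,4])
cs,_=cv2.findContours((l==i).astype(np.uint8),cv2.RETR_EXTERNAL,cv2.CHAIN_APPROX_NONE)
r=cv2.minAreaRect(cs[0]);print(r)
b=cv2.boxPoints(r)+[335,165];W=np.array([onz("top",*q,.045) for q in b]);print(W.round(4),W.mean(0))
print(np.linalg.norm(np.diff(W,axis=0),axis=1))
print(np.histogram(P[l==i][:,2],bins=np.arange(.03,.09,.003)))
for n in("top","scene"):
  print(n,"green z.065", onz(n,*((411.9,212.6) if n=="top" else (242,233.9)),.065))
  print(n,"depth at bench", [pt(n,*q,np.load(n+"0.npz")["d"][q[1],q[0]]).round(4) for q in ((330,320),(350,280))])
E
```

```text
((50.015968322753906, 41.825103759765625), (73.75572967529297, 45.90684509277344), 17.744670867919922)
[[ 0.4831 -0.0728  0.045 ]
 [ 0.6177 -0.1182  0.045 ]
 [ 0.5459 -0.3285  0.045 ]
 [ 0.4138 -0.2794  0.045 ]] [ 0.51511241 -0.19971723  0.045     ]
[0.14209282 0.22229224 0.14096704]
(array([ 10,  26,  78, 382, 829, 692, 255, 159, 275, 245,  70,  36,  38,
        30,  34,  71,  59,  27,   8]), array([0.03 , 0.033, 0.036, 0.039, 0.042, 0.045, 0.048, 0.051, 0.054,
       0.057, 0.06 , 0.063, 0.066, 0.069, 0.072, 0.075, 0.078, 0.081,
       0.084, 0.087]))
top green z.065 [ 0.49235735 -0.27547508  0.065     ]
top depth at bench [array([ 0.1838, -0.0313, -0.0024]), array([ 0.2999, -0.0928,  0.0036])]
scene green z.065 [ 0.49785274 -0.27827351  0.065     ]
scene depth at bench [array([ 0.8585, -0.2382,  0.0182]), array([ 0.7781, -0.1088,  0.0075])]
```

View pics/top0z.png

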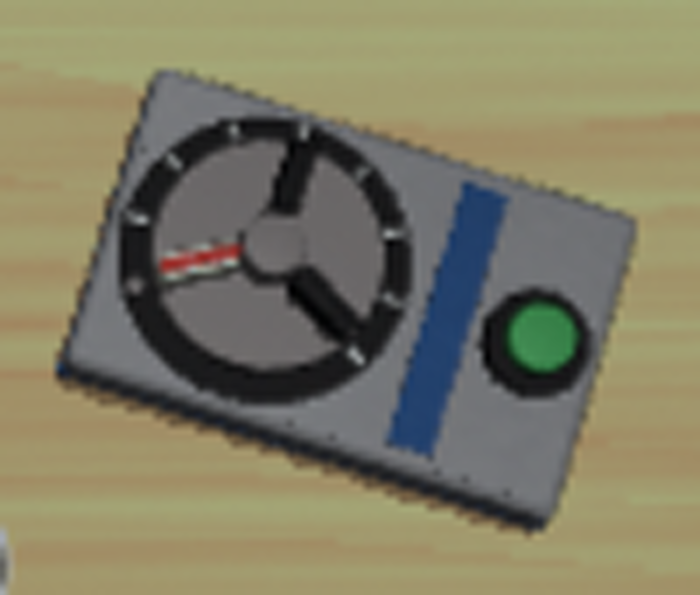

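View pics/scene0z.png

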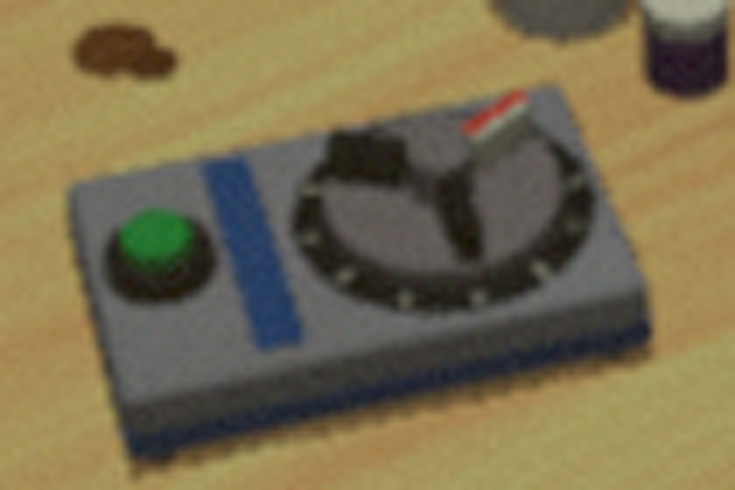

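```bash
python3 - <<'E'
from h import *
T=lambda x,y:(335+(x+.5)/7-.5,165+(y+.5)/7-.5)
S=lambda x,y:(220+(x+.5)/7-.5,200+(y+.5)/7-.5)
def tri(a,b):
    o1,d1=ray("top",*a);o2,d2=ray("scene",*b)
    A=np.c_[d1,-d2];t=np.linalg.lstsq(A,o2-o1,rcond=None)[0]
    p,q=o1+d1*t[0],o2+d2*t[1];return (p+q)/2,np.linalg.norm(p-q)
tc=[T(160,70),T(637,215),T(548,515),T(63,362)]
sc=[S(648,290),S(122,405),S(73,187),S(555,88)]
ct=np.array([onz("top",*q,.045) for q in tc]);cs=np.array([onz("scene",*q,.045) for q in sc])
print(ct.round(4),ct.mean(0));print(cs.round(4),cs.mean(0))
for a in (ct,cs):
  y=a[0]-a[1]+a[3]-a[2];print(np.degrees(np.arctan2(-y[0],y[1])),np.linalg.norm(np.diff(a,axis=0),axis=1))
print("button",tri((411.9,212.6),(242,233.9)), "hub",tri(T(275,243),S(443,143)))
print("hub@.08",onz("top",*T(275,243),.08),onz("scene",*S(443,143),.08))
print("red",onz("top",*T(200,260),.078),onz("scene",*S(497,114),.078))
E
```

```text
[[ 0.615  -0.1197  0.045 ]
 [ 0.5488 -0.324   0.045 ]
 [ 0.4191 -0.2789  0.045 ]
 [ 0.4866 -0.0748  0.045 ]] [ 0.51736476 -0.1993452   0.045     ]
[[ 0.6241 -0.1237  0.045 ]
 [ 0.5535 -0.3275  0.045 ]
 [ 0.4262 -0.2811  0.045 ]
 [ 0.4948 -0.081   0.045 ]] [ 0.52462859 -0.20333891  0.045     ]
-18.14571754313429 [0.21470641 0.13732281 0.21489324]
-19.00326261842618 [0.21563435 0.1355283  0.21156046]
button (array([ 0.49321021, -0.27635255,  0.0605888 ]), np.float64(0.0002197738386591279)) hub (array([ 0.53089493, -0.16161082,  0.07946172]), np.float64(0.0020375563273047014))
hub@.08 [ 0.53026326 -0.16241566  0.08      ] [ 0.53196986 -0.16105772  0.08      ]
red [ 0.52367334 -0.13098607  0.078     ] [ 0.52785145 -0.13164795  0.078     ]
```

```bash
cat >> h.py <<'E'
from scipy.spatial.transform import Rotation as R
D=np.array([.532,-.162]);B=np.array([.495,-.2767])
def st():
    s=get_state();M=R.from_rotvec(s["tool_rot"]).as_matrix()
    print("t",round(s["time"],3),"p",s["position"].round(4),"F",s["ft_force"].round(2),"g",round(float(s["grip_width"]),3),"q",s["joint_positions"].round(2))
    print("yaw z",np.degrees(np.arctan2(M[1,2],M[0,2])).round(2),"x",M[:,0].round(3),"y",M[:,1].round(3),"z",M[:,2].round(3))
    return s,M
def to(p):
    s,M=st();print("delta world cm",(100*(np.array(p)-s["position"])).round(2),"tool cm",(100*M.T@(np.array(p)-s["position"])).round(2))
E
python3 - <<'E'
from h import *
to([.42,.25,.30])
E
```

```text
t 0.1 p [0.2505 0.5993 0.2406] F [-0.23 -0.74  0.61] g 0.996 q [-1.16  0.32 -0.07  1.45  0.02  1.37 -0.06]
yaw z 67.32 x [-0.001 -0.002 -1.   ] y [-0.923  0.386 -0.   ] z [ 0.386  0.923 -0.002]
delta world cm [ 16.95 -34.93   5.94] tool cm [ -5.9  -29.11 -25.7 ]
```

Emit:
jog_arm:
  targets:
    - [0,0,0,-1.2,-2,-1.8,0]
    - [0,0,0,-1.2,-3,-2.6,0]
    - [0,0,0,-1.2,-3.3,-2.9,0]
    - [0,0,0,-1.2,-3.3,-2.9,0]
    - [0,0,0,-1.1,-3.3,-2.9,0]
    - [0,0,0,0,-3.3,-2.9,0]
    - [0,0,0,0,-3.3,-2.9,0]
    - [0,0,0,0,-3.3,-2.9,0]
    - [0,0,0,0,-2.9,-2.5,0]
    - [0,0,0,0,-1.4,-1.4,0]
  squeeze: 20

```text
time: 1.35
position: [0.4208, 0.2483, 0.3004]
tool_rot: [-0.911, 1.372, 0.911]
ft_force: [0.6, -0.1, -1.0]
grip_width: 0.013
```

```bash
python3 - <<'E'
from h import *
to([.5217,-.2046,.30])
E
```

```text
t 1.35 p [0.4208 0.2483 0.3004] F [ 0.63 -0.08 -0.97] g 0.013 q [-0.79 -0.05  0.2   1.75  0.01  1.44  0.58]
yaw z 67.16 x [-0. -0. -1.] y [-0.922  0.388  0.   ] z [ 0.388  0.922 -0.   ]
delta world cm [ 1.009e+01 -4.529e+01 -4.000e-02] tool cm [  0.05 -26.88 -37.83]
```

Emit:
jog_arm:
  targets:
    - [0,0,0,0,-1.9,-2.6,0]
    - [0,0,0,0,-3,-4.2,0]
    - [0,0,0,0,-3,-4.2,0]
    - [0,0,0,0,-3,-4.2,0]
    - [0,0,0,0,-3,-4.2,0]
    - [0,0,0,0,-3,-4.2,0]
    - [0,0,0,0,-3,-4.2,0]
    - [0,0,0,0,-3,-4.2,0]
    - [0,0,0,0,-2.5,-3.6,0]
    - [0,0,0,0,-1.5,-2.2,0]

```text
time: 2.6
position: [0.5228, -0.2035, 0.3003]
tool_rot: [-0.912, 1.372, 0.912]
ft_force: [1.5, -0.0, -0.3]
grip_width: 0.005
```

Emit:
jog_arm:
  targets:
    - [8.5,0,0,0,0,0,0]
    - [8.5,0,0,0,0,0,0]
    - [8.5,0,0,0,0,0,0]
    - [0,0,0,0,0,0,0]

```text
time: 3.1
position: [0.5229, -0.2009, 0.3002]
tool_rot: [-0.573, 1.494, 0.574]
ft_force: [0.0, 0.5, -0.5]
grip_width: 0.005
```

```bash
python3 - <<'E'
from h import *
to([.5217,-.2046,.10])
im,d=get_image("scene");np.savez("scene1.npz",im=im,d=d)
cv2.imwrite("pics/scene1z.png",cv2.resize(im[100:290,170:370,::-1],None,fx=3,fy=3))
im,d=get_image("top")
cv2.imwrite("pics/top1z.png",cv2.resize(im[130:290,290:490,::-1],None,fx=3,fy=3))
E
```

```text
t 3.1 p [ 0.5229 -0.2009  0.3002] F [ 0.03  0.52 -0.45] g 0.005 q [-0.38  0.12  0.77  1.61 -0.08  1.44  1.13]
yaw z 42.01 x [-0.  0. -1.] y [-0.669  0.743  0.001] z [ 0.743  0.669 -0.   ]
delta world cm [ -0.12  -0.37 -20.02] tool cm [20.02 -0.2  -0.33]
```

View pics/scene1z.png

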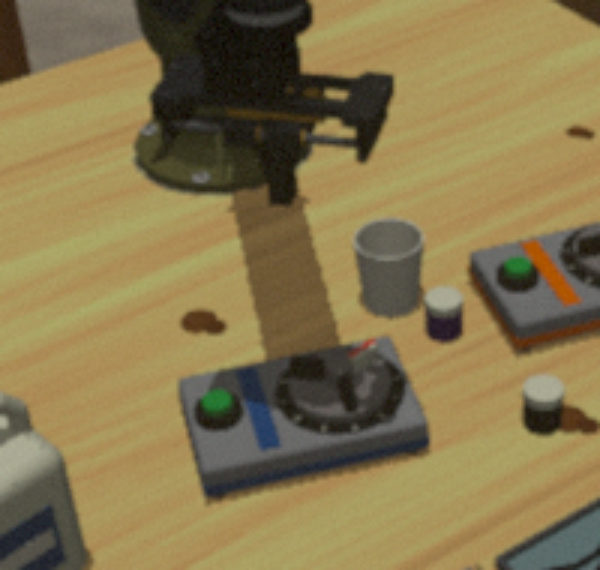

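View pics/top1z.png

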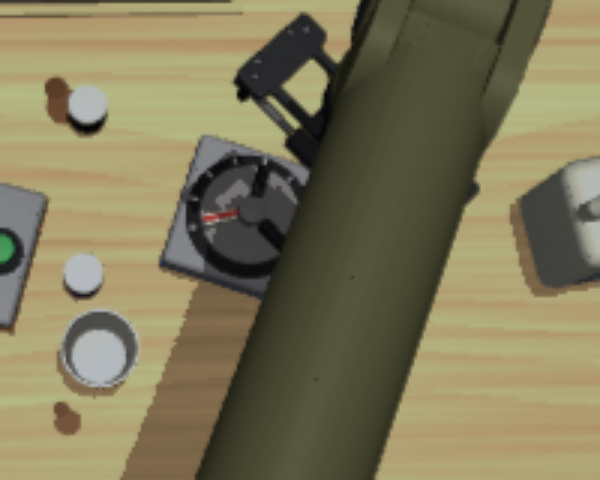

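```bash
python3 - <<'E'
from h import *
p=np.array([.5229,-.2009,.2812])
u,v=proj("scene",p);print(u,v,(u-170)*3,(v-100)*3)
z=np.load("scene1.npz")
cv2.imwrite("pics/s1zz.png",cv2.resize(z["im"][120:190,215:305,::-1],None,fx=8,fy=8,interpolation=cv2.INTER_CUBIC))
M=R.from_euler("z",42.,degrees=True).as_matrix()
for a in(-.0095,.0095):
  for b in (-.015,.015):
    q=p+M@[b,a,0];u,v=proj("scene",q);print(a,b,round((u-215)*8),round((v-120)*8))
E
```

```text
263.77968674496327 165.51479068565158 281.3390602348898 196.54437205695473
-0.0095 -0.015 337 375
-0.0095 0.015 426 385
0.0095 -0.015 355 343
0.0095 0.015 443 353
```

View pics/s1zz.png

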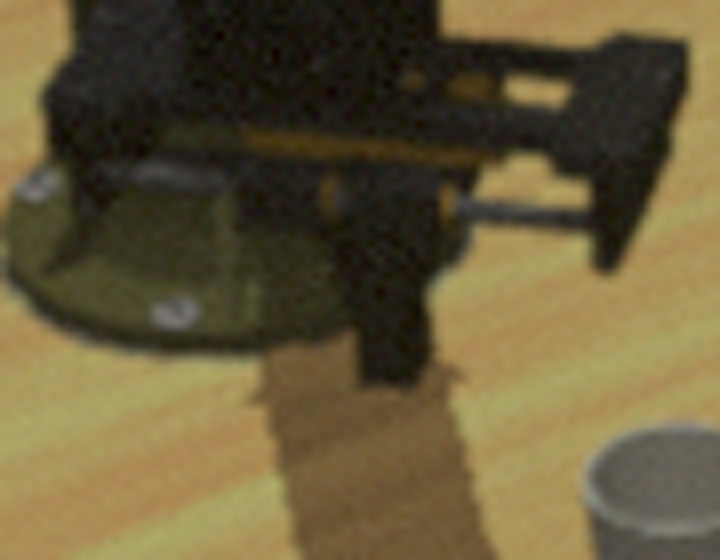

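Emit:
jog_arm:
  targets:
    - [0,0,0,2,-0.4,-0.25,0]
    - [0,0,0,4,0,0,0]
    - [0,0,0,5,0,0,0]
    - [0,0,0,4,0,0,0]
    - [0,0,0,2,0,0,0]
    - [0,0,0,0,0,0,0]

```text
time: 3.95
position: [0.5229, -0.2064, 0.1298]
tool_rot: [-0.571, 1.496, 0.573]
ft_force: [-0.2, 0.1, 0.5]
grip_width: 0.006
```

```bash
python3 - <<'E'
from h import *
to([.5237,-.2056,.083])
im,d=get_image("scene");np.savez("scene2.npz",im=im,d=d)
cv2.imwrite("pics/s2z.png",cv2.resize(im[170:270,210:330,::-1],None,fx=6,fy=6,interpolation=cv2.INTER_CUBIC))
E
```

```text
t 3.95 p [ 0.5229 -0.2064  0.1298] F [-0.22  0.09  0.51] g 0.006 q [-0.32  0.27  0.75  1.83 -0.2   1.12  1.23]
yaw z 41.88 x [-0.002  0.    -1.   ] y [-0.668  0.745  0.002] z [ 0.745  0.668 -0.001]
delta world cm [ 0.08  0.08 -4.68] tool cm [ 4.68 -0.01  0.12]
```

View pics/s2z.png

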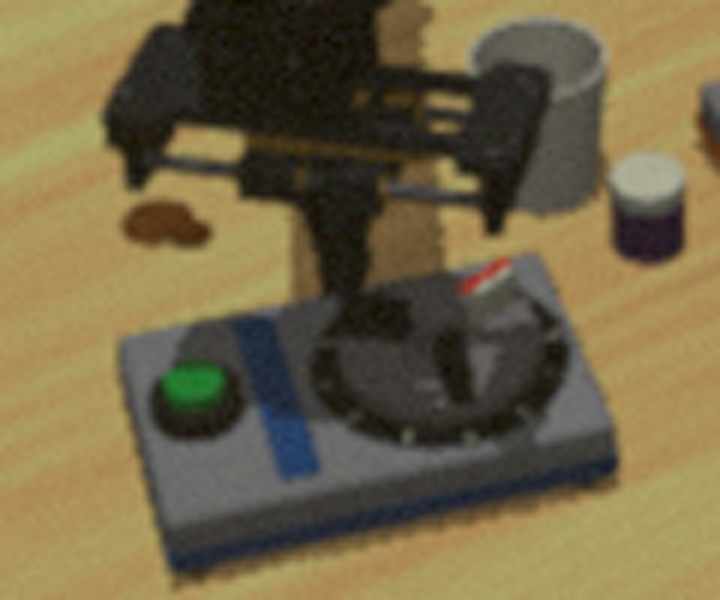

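Emit:
jog_arm:
  targets:
    - [0,0,0,1.6,0,0,0]
    - [0,0,0,1.6,0,0,0]
    - [0,0,0,1,0,0,0]
    - [0,0,0,0.5,0,0,0]
    - [0,0,0,0,0,0,0]

```text
time: 4.62
position: [0.5232, -0.2067, 0.0832]
tool_rot: [-0.571, 1.495, 0.571]
ft_force: [0.6, -0.8, 0.2]
grip_width: 0.007
```

```bash
python3 - <<'E'
from h import *
to([.5237,-.2056,.083])
im,d=get_image("scene");np.savez("scene3.npz",im=im,d=d)
cv2.imwrite("pics/s3z.png",cv2.resize(im[170:270,210:330,::-1],None,fx=6,fy=6,interpolation=cv2.INTER_CUBIC))
E
```

```text
t 4.625 p [ 0.5232 -0.2067  0.0832] F [ 0.6  -0.83  0.15] g 0.007 q [-0.3   0.33  0.73  1.87 -0.25  1.04  1.27]
yaw z 41.82 x [-0.001  0.    -1.   ] y [-0.667  0.745  0.   ] z [ 0.745  0.667 -0.   ]
delta world cm [ 0.05  0.11 -0.02] tool cm [0.02 0.05 0.11]
```

View pics/s3z.png

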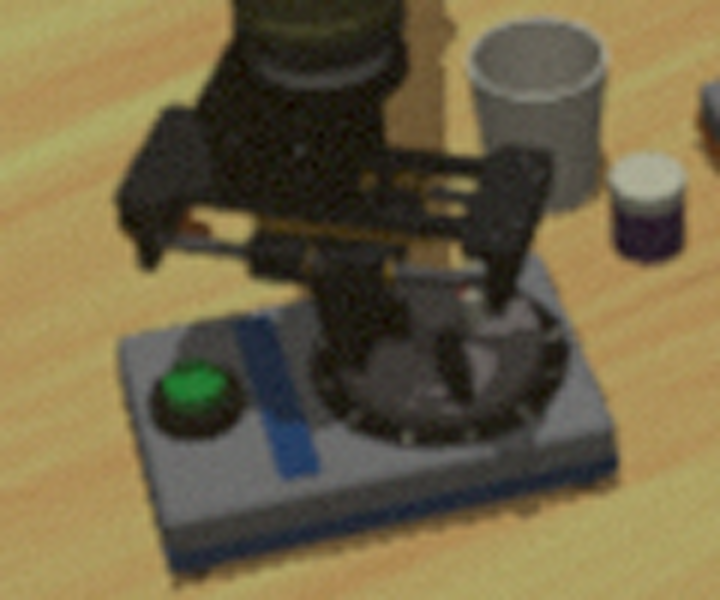

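Emit:
jog_arm:
  targets:
    - [0,0,0,0,0.3,0.1,0]
    - [0,0,0,0,0.3,0,0]
    - [0,0,0,0,0,0,0]

```text
time: 5.05
position: [0.5201, -0.2012, 0.0838]
tool_rot: [-0.571, 1.494, 0.571]
ft_force: [0.7, 0.5, -1.0]
grip_width: 0.005
```

Emit:
jog_arm:
  targets:
    - [0,0,0,0,0.2,0,0]
    - [0,0,0,0,0,0,0]

```text
time: 5.3
position: [0.5187, -0.1999, 0.0836]
tool_rot: [-0.571, 1.494, 0.571]
ft_force: [0.1, -0.2, 1.1]
grip_width: 0.002
```

Emit:
jog_arm:
  targets:
    - [0,0,0,0,0.2,0,0]
    - [0,0,0,0,0,0,0]

```text
time: 5.55
position: [0.5173, -0.1984, 0.0835]
tool_rot: [-0.571, 1.494, 0.571]
ft_force: [0.2, -0.4, 0.0]
grip_width: 0.007
```

Emit:
jog_arm:
  targets:
    - [0,0,0,0,0.2,0,0]
    - [0,0,0,0,0,0,0]

```text
time: 5.8
position: [0.5167, -0.1979, 0.0837]
tool_rot: [-0.572, 1.493, 0.569]
ft_force: [3.8, -2.2, -2.0]
grip_width: 0.01
```

Emit:
jog_arm:
  targets:
    - [0,0,0,0,0.2,0,0]
    - [0,0,0,0,0,0,0]

```text
time: 6.05
position: [0.5154, -0.1968, 0.0838]
tool_rot: [-0.572, 1.493, 0.568]
ft_force: [3.1, -4.7, -2.4]
grip_width: 0.006
```

Emit:
jog_arm:
  targets:
    - [3,0,0,0,0.19,-0.07,0]
    - [3,0,0,0,0.19,-0.07,0]
    - [3,0,0,0,0.19,-0.07,0]
    - [3,0,0,0,0.19,-0.07,0]
    - [0,0,0,0,0,0,0]

```text
time: 6.68
position: [0.5074, -0.1906, 0.0834]
tool_rot: [-0.407, 1.533, 0.41]
ft_force: [-0.5, 0.4, 0.8]
grip_width: 0.009
```

```bash
cat >> h.py <<'E'
D=np.array([.534,-.163])
def rel():
    s,M=st();d=s["position"][:2]-D
    z=M[:2,2];y=M[:2,1]
    al=-d@z;pp=-d@y
    yaw=np.degrees(np.arctan2(z[1],z[0]))
    # torque-free estimate of push force, dial angle from contact face
    print("along",(al*1000).round(1),"perp",(pp*1000).round(1),"tool turned",round(41.7-yaw,1),
     "fin angle if touching at 38mm",round(41.7-yaw-np.degrees(np.arctan2(pp-.0150,.038)),1),"Fy(tool)",(s["ft_force"][:2]@y).round(2),"Fz",(s["ft_force"][:2]@z).round(2))
E
python3 -c "
from h import *
rel()"
```

```text
t 6.675 p [ 0.5074 -0.1906  0.0834] F [-0.5   0.43  0.84] g 0.009 q [-0.37  0.29  0.77  1.92 -0.23  1.03  1.03]
yaw z 29.87 x [-0.001  0.001 -1.   ] y [-0.498  0.867  0.002] z [ 0.867  0.498 -0.   ]
along 36.8 perp 10.7 tool turned 11.8 fin angle if touching at 38mm 18.3 Fy(tool) 0.62 Fz -0.22
```

```bash
cat >> h.py <<'E'
def snap(i):
    im,d=get_image("scene");np.savez(f"scene{i}.npz",im=im,d=d)
    cv2.imwrite(f"pics/s{i}z.png",cv2.resize(im[185:265,225:325,::-1],None,fx=7,fy=7,interpolation=cv2.INTER_CUBIC))
E
python3 -c "
from h import *
snap(4)"
```

```text
(no output)
```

View pics/s4z.png

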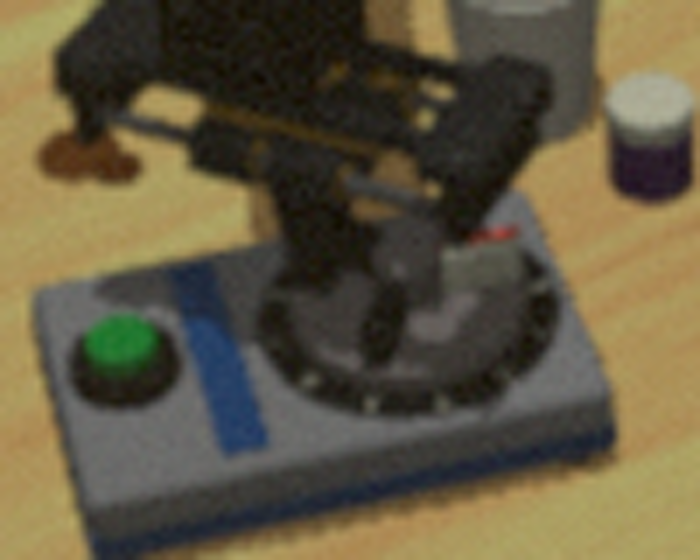

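```bash
cat >> h.py <<'E'
def pred(ths=(0,30,60,90,120)):
    for t in ths:
        o=[]
        for f in (101.7,-18.3):
            a=np.radians(f-t)
            for r in (.015,.049):
                u,v=proj("scene",[D[0]+r*np.cos(a),D[1]+r*np.sin(a),.078]);o.append((round((u-225)*7),round((v-185)*7)))
        print(t,"pointer in/out",o[0],o[1],"third in/out",o[2],o[3])
E
python3 -c "
from h import *
pred((0,15,30,45,60))"
```

```text
0 pointer in/out (430, 235) (487, 196) third in/out (413, 276) (435, 328)
15 pointer in/out (435, 240) (506, 211) third in/out (404, 277) (403, 333)
30 pointer in/out (439, 246) (518, 228) third in/out (394, 277) (372, 331)
45 pointer in/out (440, 252) (523, 248) third in/out (385, 274) (342, 324)
60 pointer in/out (439, 258) (519, 268) third in/out (378, 271) (318, 312)
```

Emit:
jog_arm:
  targets:
    - [3,0,0,0,0,0,0]
    - [3,0,0,0,0,0,0]
    - [3,0,0,0,0.19,-0.07,0]
    - [3,0,0,0,0.19,-0.07,0]
    - [3,0,0,0,0.19,-0.07,0]
    - [3,0,0,0,0.19,-0.07,0]
    - [3,0,0,0,0.19,-0.07,0]
    - [3,0,0,0,0.19,-0.07,0]
    - [3,0,0,0,0.19,-0.07,0]
    - [0,0,0,0,0,0,0]

```text
time: 7.98
position: [0.4997, -0.1809, 0.0837]
tool_rot: [-0.04, 1.57, 0.038]
ft_force: [-0.5, -3.5, -1.0]
grip_width: 0.006
```

```bash
python3 -c "
from h import *
rel()"
```

```text
t 7.975 p [ 0.4997 -0.1809  0.0837] F [-0.48 -3.46 -1.05] g 0.006 q [-0.46  0.28  0.86  1.95 -0.25  1.02  0.56]
yaw z 2.86 x [ 0.    -0.002 -1.   ] y [-0.05   0.999 -0.002] z [0.999 0.05  0.   ]
along 35.1 perp 16.2 tool turned 38.8 fin angle if touching at 38mm 37.1 Fy(tool) -3.43 Fz -0.65
```

Emit:
jog_arm:
  targets:
    - [3,0,0,0,0.19,-0.07,0]
    - [3,0,0,0,0.19,-0.07,0]
    - [3,0,0,0,0.19,-0.07,0]
    - [3,0,0,0,0.19,-0.07,0]
    - [0,0,0,0,0,0,0]

```text
time: 8.6
position: [0.4971, -0.1712, 0.0835]
tool_rot: [0.125, 1.568, -0.123]
ft_force: [-0.3, -0.1, 0.1]
grip_width: 0.003
```

```bash
python3 -c "
from h import *
rel()"
```

```text
t 8.6 p [ 0.4971 -0.1712  0.0835] F [-0.27 -0.09  0.11] g 0.003 q [-0.51  0.27  0.9   1.96 -0.25  1.02  0.35]
yaw z -9.04 x [-0.001  0.001 -1.   ] y [0.157 0.988 0.001] z [ 0.988 -0.157 -0.001]
along 35.1 perp 13.9 tool turned 50.7 fin angle if touching at 38mm 52.3 Fy(tool) -0.13 Fz -0.25
```

```bash
python3 -c "
from h import *
snap(5)
pred((45,60,75,90,120))"
```

```text
45 pointer in/out (440, 252) (523, 248) third in/out (385, 274) (342, 324)
60 pointer in/out (439, 258) (519, 268) third in/out (378, 271) (318, 312)
75 pointer in/out (436, 264) (508, 288) third in/out (372, 266) (299, 297)
90 pointer in/out (430, 269) (489, 305) third in/out (369, 261) (288, 278)
120 pointer in/out (413, 276) (435, 328) third in/out (369, 248) (290, 238)
```

View pics/s5z.png

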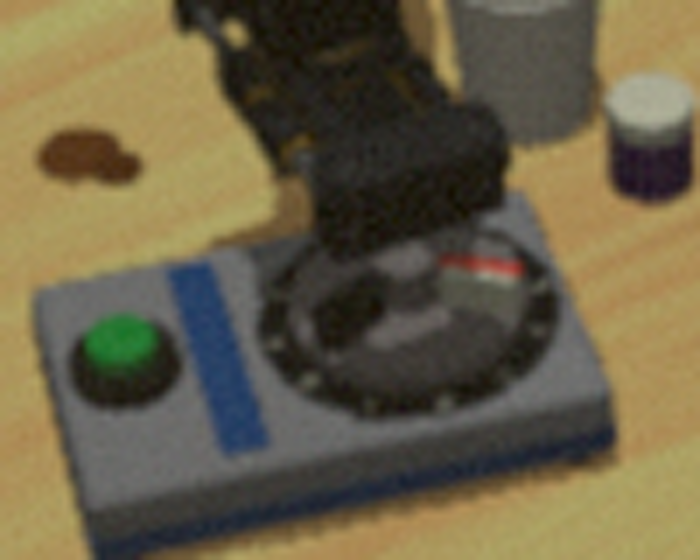

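Red line tip is at (522,270), which matches 60°, so two clicks are done. On to the third.

Emit:
jog_arm:
  targets:
    - [3,0,0,0,0.19,-0.07,0]
    - [3,0,0,0,0.19,-0.07,0]
    - [3,0,0,0,0.19,-0.07,0]
    - [3,0,0,0,0.19,-0.07,0]
    - [3,0,0,0,0.19,-0.07,0]
    - [3,0,0,0,0.19,-0.07,0]
    - [3,0,0,0,0.19,-0.07,0]
    - [0,0,0,0,0,0,0]

```text
time: 9.65
position: [0.4968, -0.1575, 0.0835]
tool_rot: [0.412, 1.532, -0.411]
ft_force: [0.8, -0.3, -0.0]
grip_width: 0.005
```

```bash
python3 -c "
from h import *
rel()"
```

```text
t 9.65 p [ 0.4968 -0.1575  0.0835] F [ 0.78 -0.29 -0.01] g 0.005 q [-0.6   0.28  0.97  1.98 -0.27  1.02 -0.03]
yaw z -30.06 x [-0.     0.001 -1.   ] y [0.501 0.865 0.001] z [ 0.865 -0.501 -0.001]
along 35.0 perp 13.9 tool turned 71.8 fin angle if touching at 38mm 73.5 Fy(tool) 0.14 Fz 0.82
```

```bash
python3 -c "
from h import *
snap(6)"
```

```text
(no output)
```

View pics/s6z.png

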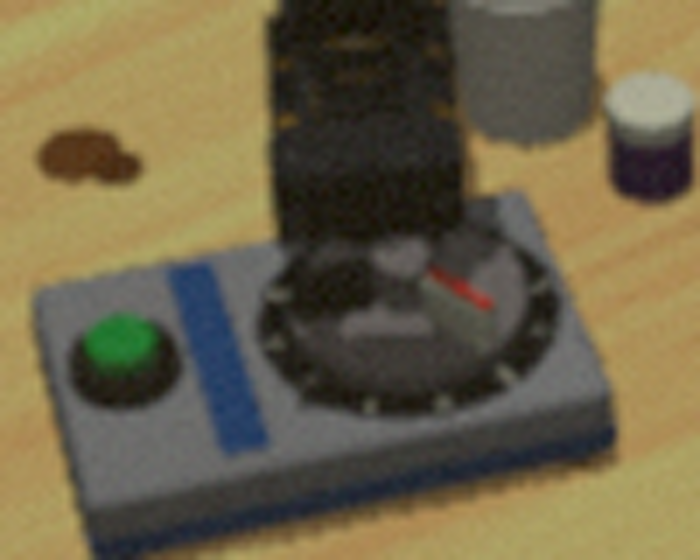

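Red tip is at (492,307), which matches 90°, so three clicks are done. I'll take the fourth more slowly.

Emit:
jog_arm:
  targets:
    - [3,0,0,0,0.19,-0.07,0]
    - [3,0,0,0,0.19,-0.07,0]
    - [3,0,0,0,0.19,-0.07,0]
    - [3,0,0,0,0.19,-0.07,0]
    - [3,0,0,0,0.19,-0.07,0]
    - [3,0,0,0,0.19,-0.07,0]
    - [0,0,0,0,0,0,0]

```text
time: 10.58
position: [0.4989, -0.1485, 0.0835]
tool_rot: [0.655, 1.47, -0.659]
ft_force: [-3.8, -3.7, 1.8]
grip_width: 0.006
```

```bash
python3 -c "
from h import *
rel();snap(7)
pred((90,100,110,120))"
```

```text
t 10.575 p [ 0.4989 -0.1485  0.0835] F [-3.82 -3.68  1.78] g 0.006 q [-0.67  0.3   1.03  1.98 -0.3   1.03 -0.34]
yaw z -48.19 x [-0.002 -0.002 -1.   ] y [ 0.745  0.667 -0.003] z [ 0.667 -0.745 -0.   ]
along 34.2 perp 16.5 tool turned 89.9 fin angle if touching at 38mm 87.6 Fy(tool) -5.3 Fz 0.2
90 pointer in/out (430, 269) (489, 305) third in/out (369, 261) (288, 278)
100 pointer in/out (425, 272) (473, 315) third in/out (368, 257) (285, 265)
110 pointer in/out (419, 274) (455, 323) third in/out (368, 253) (286, 251)
120 pointer in/out (413, 276) (435, 328) third in/out (369, 248) (290, 238)
```

View pics/s7z.png

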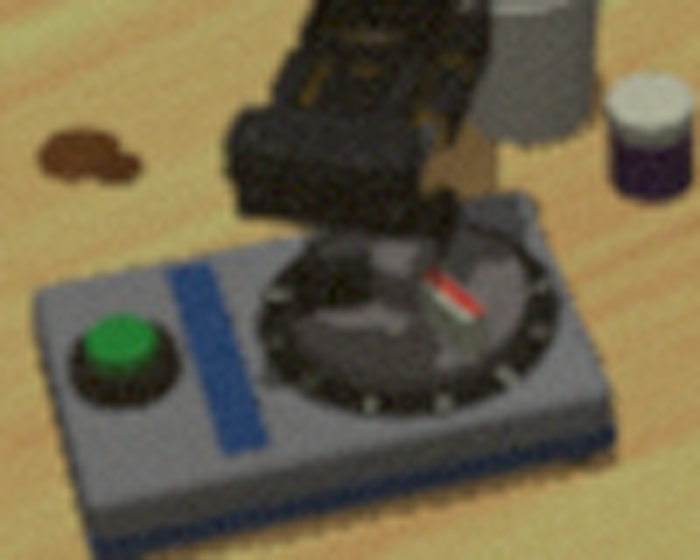

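Emit:
jog_arm:
  targets:
    - [3,0,0,0,0.19,-0.07,0]
    - [3,0,0,0,0.19,-0.07,0]
    - [3,0,0,0,0.19,-0.07,0]
    - [0,0,0,0,0,0,0]

```text
time: 11.12
position: [0.5036, -0.1408, 0.0835]
tool_rot: [0.776, 1.428, -0.776]
ft_force: [0.2, 0.2, 0.0]
grip_width: 0.009
```

```bash
python3 -c "
from h import *
rel();snap(8)"
```

```text
t 11.125 p [ 0.5036 -0.1408  0.0835] F [0.2  0.16 0.02] g 0.009 q [-0.7   0.32  1.06  1.97 -0.32  1.03 -0.49]
yaw z -57.05 x [-0.  0. -1.] y [0.839 0.544 0.   ] z [ 0.544 -0.839 -0.   ]
along 35.2 perp 13.4 tool turned 98.7 fin angle if touching at 38mm 101.1 Fy(tool) 0.25 Fz -0.03
```

View pics/s8z.png

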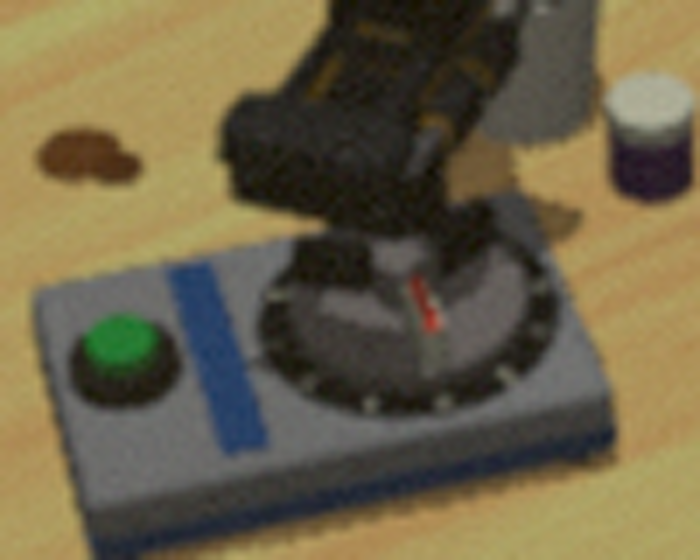

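Red tip is at (437,330), which matches 120°, so the fourth click is done and there's no contact force. I'll back off and lift.

Emit:
jog_arm:
  targets:
    - [0,0,0,0,-0.4,0,0]
    - [0,0,0,0,-0.4,0,0]
    - [0,0,0,-1.5,0,0,0]
    - [0,0,0,-3,0,0,0]
    - [0,0,0,-3,0,0,0]
    - [0,0,0,-1.5,0,0,0]
    - [0,0,0,0,0,0,0]

```text
time: 12.05
position: [0.4976, -0.1454, 0.1746]
tool_rot: [0.779, 1.426, -0.775]
ft_force: [0.1, 0.6, 0.1]
grip_width: 0.009
```

```bash
python3 - <<'E'
from h import *
snap(9)
im=np.load("scene9.npz")["im"];d=np.load("scene9.npz")["d"]
hsv=cv2.cvtColor(im,cv2.COLOR_RGB2HSV);m=cv2.inRange(hsv,(45,80,30),(80,255,255));k,l,s,c=cv2.connectedComponentsWithStats(m)
for i in range(1,k):
    if s[i,4]>25: print(s[i],c[i])
# black ring collar top/ button heights
for z in(.057,.06,.063,.066):print(z,onz("scene",242,233.9,z).round(4),onz("top",411.9,212.6,z).round(4))
to([.497,-.278,.13])
E
```

```text
[338 186  10   7  58] [342.0862069  188.93103448]
[455 206  15   9  59] [462.01694915 210.13559322]
[237 230  11   9  79] [241.79746835 233.87341772]
0.057 [ 0.4896 -0.2746  0.057 ] [ 0.4938 -0.2772  0.057 ]
0.06 [ 0.4927 -0.276   0.06  ] [ 0.4933 -0.2766  0.06  ]
0.063 [ 0.4958 -0.2774  0.063 ] [ 0.4927 -0.2759  0.063 ]
0.066 [ 0.4989 -0.2787  0.066 ] [ 0.4922 -0.2753  0.066 ]
t 12.1 p [ 0.4968 -0.1452  0.1735] F [0.02 0.65 0.18] g 0.009 q [-0.83  0.14  1.15  1.9  -0.14  1.19 -0.62]
yaw z -57.14 x [ 0.001  0.001 -1.   ] y [0.84  0.543 0.001] z [ 0.543 -0.84  -0.   ]
delta world cm [  0.02 -13.28  -4.35] tool cm [ 4.34 -7.2  11.17]
```

View pics/s9z.png

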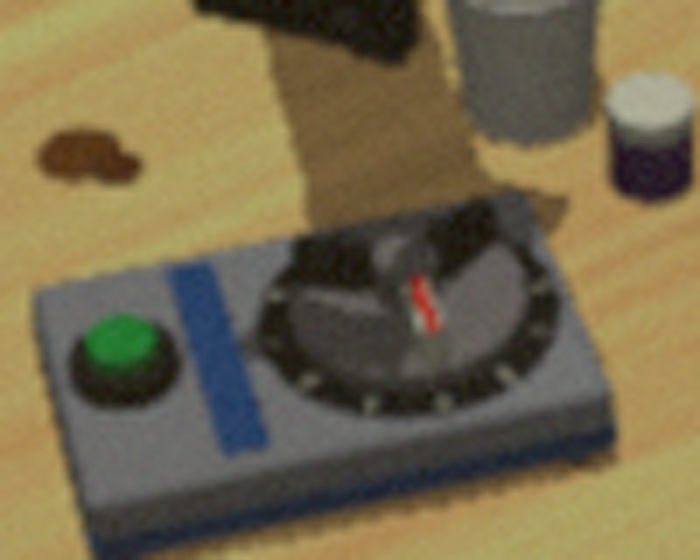

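Emit:
jog_arm:
  targets:
    - [-10,0,0,0,0,0,0]
    - [-10,0,0,0,0,0,0]
    - [-10,0,0,0,0,0,0]
    - [-10,0,0,0,0,0,0]
    - [0,0,0,0,0,0,0]

```text
time: 12.72
position: [0.496, -0.1454, 0.1724]
tool_rot: [0.237, 1.56, -0.237]
ft_force: [0.5, 0.6, -1.0]
grip_width: 0.004
```

```bash
python3 - <<'E'
from h import *
to([.494,-.278,.13])
E
```

```text
t 12.725 p [ 0.496  -0.1454  0.1724] F [ 0.48  0.62 -1.03] g 0.004 q [-0.74  0.12  1.05  1.9  -0.12  1.19  0.05]
yaw z -17.29 x [-0.002 -0.    -1.   ] y [ 0.297  0.955 -0.001] z [ 0.955 -0.297 -0.002]
delta world cm [ -0.2  -13.26  -4.24] tool cm [  4.24 -12.71   3.76]
```

Emit:
jog_arm:
  targets:
    - [0,0,0,0,-1.5,0.4,0]
    - [0,0,0,0,-2,0.6,0]
    - [0,0,0,0,-2,0.6,0]
    - [0,0,0,0,0,0,0]

```text
time: 13.22
position: [0.4949, -0.2044, 0.173]
tool_rot: [0.239, 1.559, -0.241]
ft_force: [0.6, 0.3, -0.2]
grip_width: 0.008
```

```bash
python3 - <<'E'
from h import *
to([.494,-.278,.13])
E
```

```text
t 13.225 p [ 0.4949 -0.2044  0.173 ] F [ 0.6   0.3  -0.17] g 0.008 q [-0.62  0.2   1.08  1.85 -0.19  1.2   0.21]
yaw z -17.53 x [-0.001 -0.001 -1.   ] y [ 0.301  0.954 -0.002] z [ 0.954 -0.301 -0.001]
delta world cm [-0.09 -7.36 -4.3 ] tool cm [ 4.31 -7.03  2.13]
```

Emit:
jog_arm:
  targets:
    - [0,0,0,0,-2,0.6,0]
    - [0,0,0,0,-2.5,0.8,0]
    - [0,0,0,0,-2,0.6,0]
    - [0,0,0,1,-0.5,0.1,0]
    - [0,0,0,2,0,0,0]
    - [0,0,0,1.3,0,0,0]
    - [0,0,0,0,0,0,0]

```text
time: 14.1
position: [0.4945, -0.2743, 0.1287]
tool_rot: [0.235, 1.561, -0.234]
ft_force: [0.9, 0.2, -0.7]
grip_width: 0.005
```

```bash
python3 - <<'E'
from h import *
to([.494,-.278,.09])
snap(10)
im=np.load("scene10.npz")["im"];cv2.imwrite("pics/s10z.png",cv2.resize(im[180:265,215:325,::-1],None,fx=7,fy=7,interpolation=cv2.INTER_CUBIC))
im,d=get_image("top");cv2.imwrite("pics/t10z.png",cv2.resize(im[165:250,335:435,::-1],None,fx=6,fy=6,interpolation=cv2.INTER_CUBIC))
E
```

```text
t 14.1 p [ 0.4945 -0.2743  0.1287] F [ 0.88  0.23 -0.66] g 0.005 q [-0.4   0.36  1.03  1.83 -0.34  1.15  0.45]
yaw z -17.13 x [-0.003  0.001 -1.   ] y [0.294 0.956 0.001] z [ 0.956 -0.294 -0.003]
delta world cm [-0.05 -0.37 -3.87] tool cm [ 3.87 -0.37  0.08]
```

View pics/s10z.png

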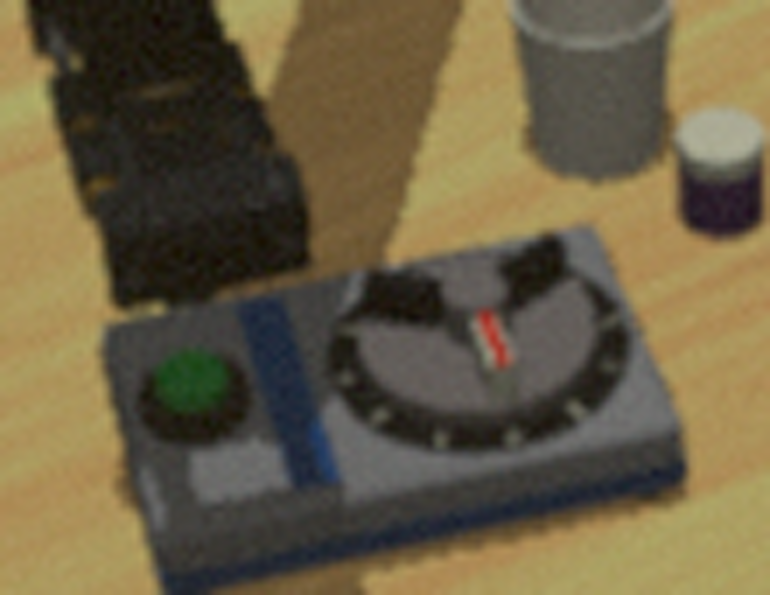

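View pics/t10z.png

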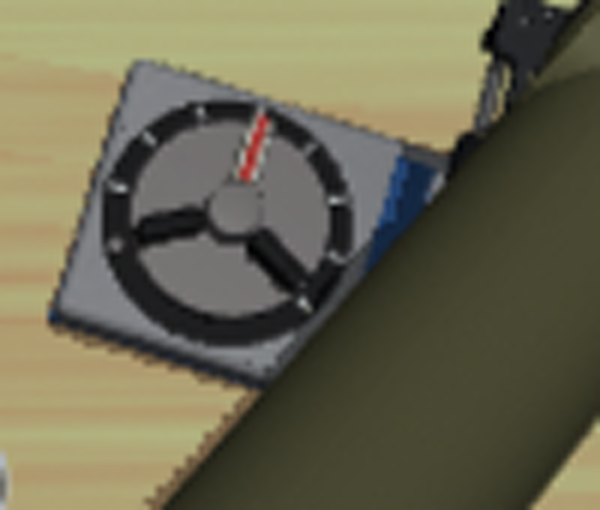

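Emit:
jog_arm:
  targets:
    - [0,0,0,1,-0.35,0.1,0]
    - [0,0,0,1.5,0,0,0]
    - [0,0,0,1,0,0,0]
    - [0,0,0,0.5,0,0,0]
    - [0,0,0,0,0,0,0]

```text
time: 14.82
position: [0.4949, -0.2795, 0.0901]
tool_rot: [0.235, 1.559, -0.235]
ft_force: [-0.2, -0.6, -0.3]
grip_width: 0.004
```

```bash
python3 - <<'E'
from h import *
to([.494,-.278,.082])
snap(11)
im=np.load("scene11.npz")["im"];cv2.imwrite("pics/s11z.png",cv2.resize(im[180:265,215:325,::-1],None,fx=7,fy=7,interpolation=cv2.INTER_CUBIC))
E
```

```text
t 14.825 p [ 0.4949 -0.2795  0.0901] F [-0.24 -0.61 -0.32] g 0.004 q [-0.36  0.42  1.    1.86 -0.39  1.08  0.49]
yaw z -17.19 x [-0.001  0.    -1.   ] y [ 0.295  0.955 -0.   ] z [ 0.955 -0.295 -0.001]
delta world cm [-0.09  0.15 -0.81] tool cm [ 0.81  0.12 -0.13]
```

View pics/s11z.png

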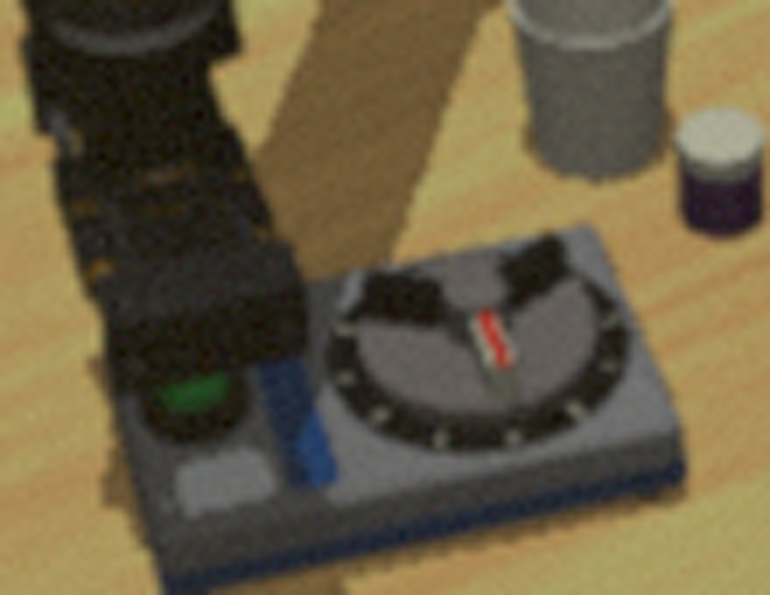

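Emit:
jog_arm:
  targets:
    - [0,0,0,0.3,0.1,-0.1,0]
    - [0,0,0,0,0,0,0]

```text
time: 15.12
position: [0.4945, -0.2781, 0.0876]
tool_rot: [0.235, 1.558, -0.235]
ft_force: [0.9, -0.5, 0.0]
grip_width: 0.005
```

Emit:
jog_arm:
  targets:
    - [0,0,0,0.2,0,0,0]
    - [0,0,0,0,0,0,0]

```text
time: 15.38
position: [0.4947, -0.2783, 0.0857]
tool_rot: [0.235, 1.557, -0.235]
ft_force: [0.2, 0.6, 1.8]
grip_width: 0.004
```

Emit:
jog_arm:
  targets:
    - [0,0,0,0.2,0,0,0]
    - [0,0,0,0,0,0,0]

```text
time: 15.62
position: [0.4947, -0.2783, 0.0837]
tool_rot: [0.235, 1.557, -0.235]
ft_force: [0.5, 0.4, 3.0]
grip_width: 0.004
```

Emit:
jog_arm:
  targets:
    - [0,0,0,0.2,0,0,0]
    - [0,0,0,0,0,0,0]

```text
time: 15.88
position: [0.4947, -0.2784, 0.0816]
tool_rot: [0.235, 1.557, -0.235]
ft_force: [-0.3, 1.9, 2.9]
grip_width: 0.006
```

Emit:
jog_arm:
  targets:
    - [0,0,0,0.2,0,0,0]
    - [0,0,0,0,0,0,0]

```text
time: 16.12
position: [0.4948, -0.2784, 0.0804]
tool_rot: [0.236, 1.557, -0.235]
ft_force: [-1.0, 1.6, 8.7]
grip_width: 0.007
```

Emit:
jog_arm:
  targets:
    - [0,0,0,0.1,0,0,0]
    - [0,0,0,0,0,0,0]

```text
time: 16.38
position: [0.4948, -0.2784, 0.0802]
tool_rot: [0.236, 1.557, -0.234]
ft_force: [-2.8, 2.6, 16.3]
grip_width: 0.005
```

Firm stop after about 6 mm of travel, with force up to 16 N. I'll release now.

Emit:
jog_arm:
  targets:
    - [0,0,0,-0.5,0,0,0]
    - [0,0,0,-1,0,0,0]
    - [0,0,0,-2,0,0,0]
    - [0,0,0,-4,0,0,0]
    - [0,0,0,-4,0,0,0]
    - [0,0,0,-3,2,-2,0]
    - [0,0,0,0,3,-3,0]
    - [0,0,0,0,3,-2,0]
    - [0,0,0,0,0,0,0]
    - [0,0,0,0,0,0,0]

```text
time: 17.62
position: [0.4514, -0.182, 0.2241]
tool_rot: [0.236, 1.557, -0.235]
ft_force: [-0.0, -0.2, -0.1]
grip_width: 0.003
```

```bash
python3 - <<'E'
from h import *
st()
for n in("scene","top"):
    im,d=get_image(n);cv2.imwrite(f"pics/{n}12.png",im[:,:,::-1]);np.savez(n+"12.npz",im=im,d=d)
im=np.load("scene12.npz")["im"];cv2.imwrite("pics/s12z.png",cv2.resize(im[180:265,215:325,::-1],None,fx=7,fy=7,interpolation=cv2.INTER_CUBIC))
a=np.load("scene0.npz")["im"]
hs=[]
for x in(a,im):
    h=cv2.cvtColor(x,cv2.COLOR_RGB2HSV);m=cv2.inRange(h,(45,80,30),(80,255,255));k,l,s,c=cv2.connectedComponentsWithStats(m);print([(c[i].round(1),s[i,4]) for i in range(1,k) if s[i,4]>25])
E
```

```text
t 17.625 p [ 0.4514 -0.182   0.2241] F [-0.02 -0.15 -0.08] g 0.003 q [-0.79 -0.1   1.08  1.9   0.1   1.29 -0.04]
yaw z -17.21 x [ 0.001  0.    -1.   ] y [0.296 0.955 0.   ] z [ 0.955 -0.296  0.001]
[(array([342.1, 189. ]), np.int32(57)), (array([462. , 210.1]), np.int32(64)), (array([242.1, 233.9]), np.int32(78))]
[(array([342.1, 188.9]), np.int32(56)), (array([462.1, 210.1]), np.int32(62)), (array([241.8, 234. ]), np.int32(81))]
```

View pics/s12z.png

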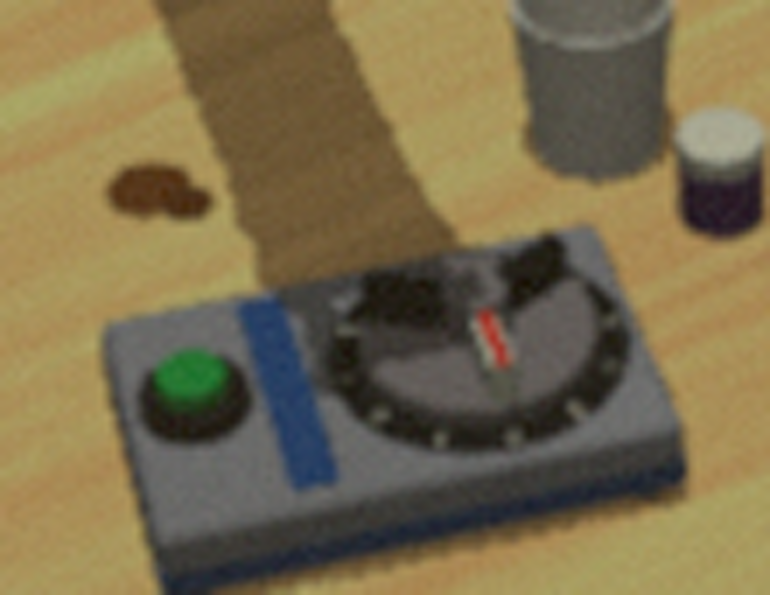

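View pics/scene12.png

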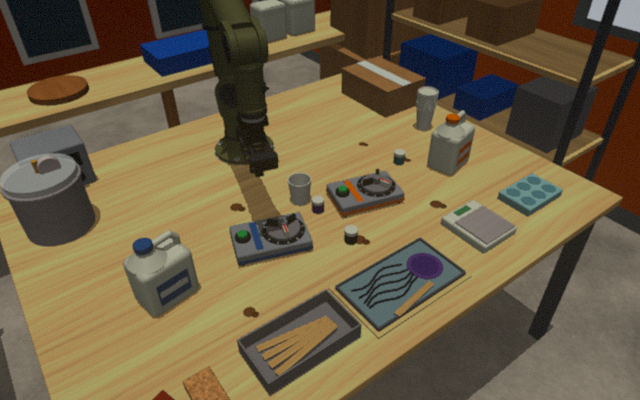

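View pics/top12.png

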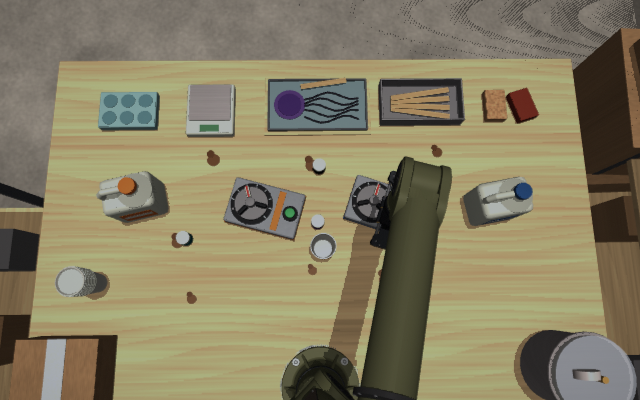

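Before I hand in, I need to know whether that stop was the button's own or the collar, so I'll check the collar height.

```bash
python3 - <<'E'
from h import *
for n,c in(("top",(411.9,212.6)),("scene",(242,233.9))):
  z=np.load(n+"0.npz");im,d=z["im"],z["d"]
  b=onz(n,*c,.065);rows=[]
  for v in range(int(c[1])-22,int(c[1])+23):
    for u in range(int(c[0])-22,int(c[0])+23):
      p=pt(n,u,v,d[v,u]);r=np.hypot(*(p[:2]-b[:2]));rows.append((r*1000,p[2]*1000,im[v,u].max(),int(im[v,u,1])-int(im[v,u,0])))
  rows=np.array(rows)
  for lo,hi in((0,8),(8,12),(12,15),(15,18),(18,21),(21,24),(26,32)):
    k=(rows[:,0]>=lo)&(rows[:,0]<hi);q=rows[k];print(n,lo,hi,len(q),"z med",np.median(q[:,1]).round(1),"p10/p90",np.percentile(q[:,1],[10,90]).round(1),"bright",np.median(q[:,2]))
E
```

```text
top 0 8 20 z med 67.3 p10/p90 [64.2 70.8] bright 132.0
top 8 12 29 z med 65.0 p10/p90 [62.3 69.5] bright 129.0
top 12 15 34 z med 64.9 p10/p90 [55.1 68.4] bright 87.0
top 15 18 29 z med 57.9 p10/p90 [53.6 60.8] bright 28.0
top 18 21 41 z med 56.8 p10/p90 [53.  59.3] bright 28.0
top 21 24 51 z med 52.8 p10/p90 [43.7 58.2] bright 48.0
top 26 32 108 z med 44.3 p10/p90 [40.6 48.9] bright 117.5
scene 0 8 15 z med 65.0 p10/p90 [63.2 67.4] bright 116.0
scene 8 12 43 z med 62.6 p10/p90 [55.3 67.5] bright 97.0
scene 12 15 29 z med 61.6 p10/p90 [53.6 66.5] bright 62.0
scene 15 18 27 z med 55.7 p10/p90 [45.1 59.2] bright 39.0
scene 18 21 52 z med 51.8 p10/p90 [43.2 57.1] bright 41.5
scene 21 24 41 z med 47.2 p10/p90 [41.8 56.5] bright 93.0
scene 26 32 67 z med 43.0 p10/p90 [38.8 45.4] bright 102.0
```

The collar top is at about 57 mm and the button at about 66 mm up. The stop came with the tip at about 61 mm, so that was the button's own bottom stop. Handing in.

```bash
python3 -c "
from bench import *
print(get_state()['time'],get_state()['ft_force']);print(close_job())"
```

```text
17.725 [-0.83506195  0.15239235 -0.44526038]
the job is handed in; nothing more can be done
None
```

The blue-striped warmer's dial is four clicks clockwise from off, and its green start button was pressed all the way down and released. I handed the job in at 17.7 s of the 54 s allowed, with the arm clear of everything.

- **Dial:** I pushed one fin with the closed fingertips, using about 5.6 N at most in the readings. I checked the pointer in the camera picture after each click, at 30, 60, 90 and 120 degrees. After I lifted away it still read 120 degrees and lined up with the fourth mark.
- **Button:** It came to a firm stop after about 6 mm, and I pressed to 16 N there. In the last picture it is up again, at the same spot as before. The fingertip stopped about 4 mm above the black collar around the button, so the stop was the button's own.
- **Everything else:** The other warmer, both jugs, the cup and the jars look unmoved in the last pictures from both cameras. I compared those by eye, apart from the other warmer's button, which I measured.

**Disagreements:**
- The two cameras differed by 3 to 7 mm on where the warmer is, so I settled its position partly by touch.
- My dial angle worked out from the arm's position ran up to about 7 degrees low, so I relied on the pictures to count clicks.

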